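Hook the cake board on its swivel post and swing it to the stop

TASK

Slide the open C of the wooden cake board sideways onto the fixed steel post, under the post's wide head, with the board lying flat on the counter and roughly square to the low stop rail, and let go of it there. Then push the board by its long edge, without gripping it, so that it swings flat round the post until the edge of its wide blade lies flush against the stop rail, the post still fully inside the C. Leave the jug, mug, muffin box and jar where they stand.

Things in the scene. Friction and masses are not known exactly. Their poses are not given: they have to be found in the camera images.
- board: Loose flat wooden cake board, 14 mm thick, 0.2 kg, 197 mm long, starting flat on the counter. Origin on the underside, z up. Its x axis runs along it towards the mouth of the C. Wide blade: x from -70 to +40 mm, y from -55 to +55 mm. Neck, the place to grip across y: x from 40 to 85 mm, 40 mm wide. At the end an open C, 48 mm wide outside, bore 24 mm, whose 19 mm gap faces +x and flares to about 33 mm at the lips (x = 127 mm). Symmetric about y = 0.
- hook (a point): Centre of the C's bore, at x = 105 mm, y = 0, z = 7 mm of the board; the post's axis should be here when it is fully inside.
- blade (a point): Centre of the blade, at x = -15 mm, y = 0, z = 7 mm of the board.
- post: Steel post fixed to the counter, 14 mm diameter, with a head of 34 mm diameter from 32 to 42 mm above the counter, so that the C can only come onto it sideways below the head. Origin on its axis at counter level.
- stop: Low aluminium stop rail fixed to the counter, a bar 90 mm long (its y axis), 20 mm thick (x), 26 mm high. Origin at the centre of its underside. The post lies 66 mm off on its -x side and 120 mm along its +y or -y axis (the rail stands left or right of the post). The face towards -x, 10 mm from the origin, is the one the blade rests against: coming from -x, the blade edge meets it when the board is parallel to the rail.
- jug: Bystander: steel coffee jug, 100 mm diameter, 225 mm tall, with a handle reaching 86 mm from its axis along its +x; origin at the centre of its underside. Stands on the other side of the post, mirroring the rail.
- mug: Bystander: white mug with plastic forks, 76 mm diameter, 95 mm tall (forks to 155 mm), handle at +y; beyond the post. Origin at the centre of its underside.
- cakebox: Bystander: open grey box of muffins, 120 (x) by 150 (y) by 65 mm high; origin at the centre of its underside.
- jar: Bystander: low blue ceramic sugar jar with a steel cap, 64 mm diameter, 50 mm tall, between the jug and the robot (134 to 194 mm nearer to the robot than the post), on the side from which the board has to be pushed; its side stands only 25 to 40 mm from the long edge of a hooked board that is square to the rail. Origin at the centre of its underside.
Not all that is in view belongs to the job. There is more than one size of the post; the job needs the smaller. Of the things that look like the board, take the one that is farthest to the robot's left at the start.

How it is judged:
On the way, in this order (a step that is already met when the one before it is completed fails the run):
1. the board lies flat with the post fully inside its C, roughly square to the stop rail (at least 50 degrees from parallel), and is let go (horizontal distance between hook and post below 0.012 m and height (world z) of board below 0.006 m and angle between board's own z axis and vertical below 0.06 rad and angle between the x axis of board and the y axis of stop, either way round above 0.87 rad and contact force between the fingers and board below 0.3 N), for 0.2 s.
2. the board is on its way round the post (14 to 45 degrees from the rail's direction), still hooked and flat, pushed from outside its edge and not gripped (horizontal distance between hook and post below 0.016 m and height (world z) of board below 0.006 m and angle between board's own z axis and vertical below 0.06 rad and angle between the x axis of board and the y axis of stop, either way round between 0.24 and 0.79 rad and (y of the grasp point in the frame of board above 0.028 m or y of the grasp point in the frame of board below -0.028 m)), for 0.1 s.
At the end, for the whole second after the job is handed in: Board flat, still, released: C's bore centre within 12 mm of the post's axis, parallel to the rail within 4 degrees, blade edge at most 8 mm from the rail's face and blade centred on it within 30 mm; jug, mug, box and jar upright, within 20 mm of where they stood (horizontal distance between hook and post below 0.012 m and height (world z) of board below 0.006 m and angle between board's own z axis and vertical below 0.06 rad and angle between the x axis of board and the y axis of stop, either way round below 0.07 rad and x of blade in the frame of stop between -0.073 and -0.055 m and y of blade in the frame of stop between -0.03 and 0.03 m and contact force between the fingers and board below 0.3 N and linear speed of board below 0.01 m/s and angular speed of board below 0.05 rad/s and distance of each of jug, mug, cakebox, jar from where it was at the start of the episode below 0.02 m and angle between each of jug, mug, cakebox, jar's own z axis and vertical below 0.25 rad); the robot touches nothing.
It fails at once if the coffee jug is shifted by more than 20 mm or tipped (distance of jug from where it was at the start of the episode above 0.02 m or angle between jug's own z axis and vertical above 0.25 rad).
It fails at once if the mug of forks is shifted by more than 20 mm or tipped (distance of mug from where it was at the start of the episode above 0.02 m or angle between mug's own z axis and vertical above 0.25 rad).
It fails at once if the muffin box is shifted by more than 20 mm or tipped (distance of cakebox from where it was at the start of the episode above 0.02 m or angle between cakebox's own z axis and vertical above 0.25 rad).
It fails at once if the sugar jar is shifted by more than 20 mm or tipped (distance of jar from where it was at the start of the episode above 0.02 m or angle between jar's own z axis and vertical above 0.25 rad).
It also fails if it takes over 58 s, if anything falls off the work surface, if the arm or the gripper's body presses on something with over 40 N, if the wrist force passes 120 N, or if a joint passes its speed limit or range.

ROBOT

A 6-joint arm with a two-finger parallel gripper is mounted at the origin on the work surface. World frame = base frame: x ahead of the robot, y to its left, z up, the work surface at z = 0. Lengths are in m, angles in rad, forces in N, time in s.
With the tool pointing down it reaches from about 0.35 to 0.85 m from the base axis. Payload 8.1 kg.
Tool frame: the origin (TCP) lies at the centre of the arm's flange, where the gripper is bolted on; the fingertips stand 186 mm ahead of it and the grasp point (between the pads) lies 167 mm ahead of it; z points along the fingers, x is the direction in which the jaws open and shut, and the axes are right-handed (so a half turn about z gives the same grasp; the last joint's range is limited). The gripper opens to 93 mm and grips with 3 to 60 N. Pads are 15 mm wide; open, the fingers measure 128 mm over their backs; the gripper's body (75 mm by 188 mm) begins 65 mm behind the grasp point.
Start: joints at [1.058, 0.13, 1.488, -0, 1.523, -0.085], TCP at [0.249, 0.546, 0.405] pointing down, gripper open.
Joint ranges: [-2.96, 2.96], [-0.89, 2.26], [0.02, 2.5], [-1.34, 4.48], [0, 2.73], [-2.66, 2.66]. Speed limits (rad/s): [2.39, 2.39, 2.79, 3.14, 3.14, 3.14].

INTERFACE

Orientations are given as a unit quaternion [x, y, z, w].
In Python, from cell import robot, effector, planner, optics gives the robot as it stands. Calls block until the motion is done:
- robot.reach(position, orientation): joint-space move of the TCP to a pose.
- robot.move_straight(position, rot=None, rate=0.15, contact_N=None): straight line of the TCP; rot=None keeps the orientation; rate is the mean speed in m/s. With contact_N (N) it stops when the force on the tool has changed by that much, and returns True; else False.
- robot.movej(angles): joint-space move.
- effector.grip(opening): opening from 0.0 (shut) to 1.0 (fully open); the grip force is fixed at half the most; returns when the fingers have stopped.
- robot.sleep(seconds).
- planner.inverse_kinematics(position, orientation): joint angles nearest the present ones, or None.
- robot.get_obs(): the state.
- optics.snapshot(name): name is "scene" or "top"; returns a dict with "color" (480x640x3 uint8, red, green, blue), "range_z" (480x640 float32, m along the optical axis (not along the pixel's ray), 0 where there is no reading), "fx", "fy", "cx", "cy" (pixels), "rvec" (rotation vector, rad) and "tvec" (3), from world to camera coordinates, as OpenCV has them. Camera axes: x right, y down, z forward; pixel columns grow to the right and rows downward; lengths in m; the calibration is good to about 2 mm. A picture is of the moment at which its call begins.
A pose or a line that the arm cannot do raises robot.IKError and nothing moves.
- robot.sign_off(): hands the job in, once; it reports no verdict.
The state is a dict: "time_s": time; "q": joint angles; "qd": joint speeds; "tau": joint torques, N m; "eef_pos": TCP position; "orientation": TCP orientation; "force": force on the tool from outside, world axes, zero at the start; "moment": the same for the moment, N m; "finger_gap": opening from 0.0 (shut) to 1.0 (fully open).
Only numpy, scipy, OpenCV 4.12 (cv2) and the standard library are available. Lean on these libraries where they do the work, as an engineer would, in place of code of your own. Each camera call takes 0.05 s, during which the arm holds its last target. There are 200 camera calls.

## Working session

There is one attempt and no reset: what is moved stays moved. The work goes in short steps, each a Python script; the robot and the scene stay as the last script left them, time stands still between calls to the robot, and variables do not carry over. Pictures are saved under pics/ and viewed, about 8 in all and at most 12, crops included, and the job is handed in when it is done.

```bash
ls; mkdir -p pics; cat > h.py <<'E'
import numpy as np, cv2
from cell import robot, effector, planner, optics
def snap(n):
    s=optics.snapshot(n); R=cv2.Rodrigues(np.array(s["rvec"],float))[0]; t=np.array(s["tvec"],float).ravel()
    s["R"],s["t"]=R,t; return s
def ray(s,uv,z):
    uv=np.atleast_2d(np.asarray(uv,float))
    d=np.c_[(uv[:,0]-s["cx"])/s["fx"],(uv[:,1]-s["cy"])/s["fy"],np.ones(len(uv))]@s["R"]
    c=-s["R"].T@s["t"]; return c+d*((z-c[2])/d[:,2])[:,None]
def cloud(s):
    v,u=np.mgrid[:480,:640]; Z=s["range_z"]
    P=np.stack([(u-s["cx"])/s["fx"]*Z,(v-s["cy"])/s["fy"]*Z,Z],-1)
    W=(P-s["t"])@s["R"]; W[Z<=0]=np.nan; return W
E
python3 - <<'E'
from h import *
for n in("top","scene"):
    s=snap(n); np.savez(n+".npz",**s); cv2.imwrite(f"pics/{n}0.png",s["color"][:,:,::-1]); print(n,s["fx"],-s["R"].T@s["t"],s["R"].round(2).tolist())
o=robot.get_obs(); print(o["time_s"],o["eef_pos"],o["orientation"])
E
```

```text
pics
top 461.8827153935654 [0.44785626 0.04888651 1.12447351] [[-0.02, -1.0, 0.0], [-1.0, 0.02, -0.09], [0.09, -0.01, -1.0]]
scene 610.8872257639672 [ 0.92431416 -0.48722002  1.07686016] [[0.84, 0.54, -0.01], [0.46, -0.72, -0.52], [-0.29, 0.43, -0.85]]
0.1 [0.24879269 0.54575965 0.40379709] [ 8.41091564e-01  5.40892137e-01 -7.33334547e-04  3.74100195e-04]
```

View pics/top0.png

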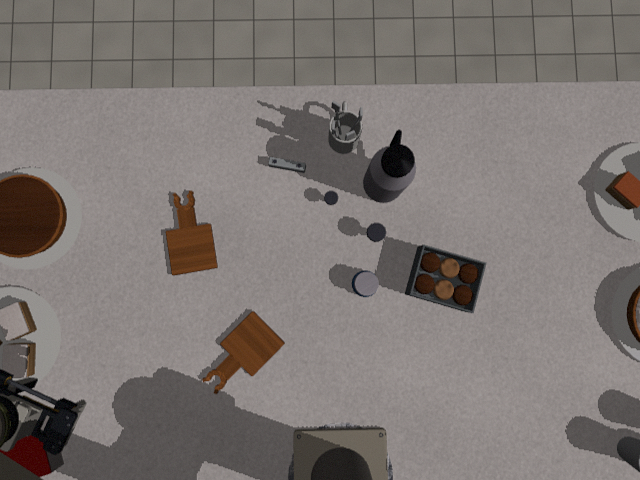

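View pics/scene0.png

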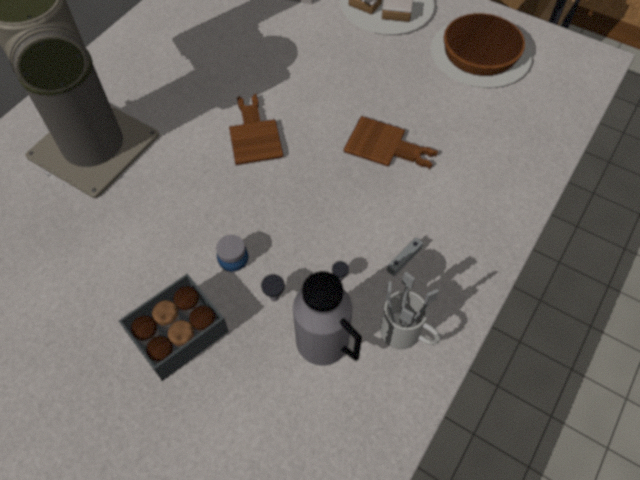

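Top view (camera up = +x, left = +y): there are two boards, at (190,235) and (245,350). The one at (190,235) is farthest left, so it is mine. There are two posts, at (331,198) with the smaller head and (376,232) with the larger one; the smaller one also fits the rail at (287,164). The jar is at (365,283), the jug at (388,175), the mug at (345,130) and the box at (445,278).

```bash
cat > m.py <<'E'
from h import *
def board(s,uvbox):
    c=cv2.cvtColor(s["color"],cv2.COLOR_RGB2HSV); m=cv2.inRange(c,(3,110,50),(20,255,255))
    k=np.zeros_like(m);u0,v0,u1,v1=uvbox;k[v0:v1,u0:u1]=255;m&=k
    n,l,st,_=cv2.connectedComponentsWithStats(m); i=1+np.argmax(st[1:,4]); v,u=np.where(l==i)
    P=ray(s,np.c_[u,v],.014)[:,:2]; a0=P.mean(0)
    ev,E=np.linalg.eigh(np.cov((P-a0).T)); ax=E[:,1]
    q=(P-a0)@ax
    if abs(q.max())<abs(q.min()): ax=-ax
    for it in range(3):   # refine with medial line
        n_=np.array([-ax[1],ax[0]]); q=(P-a0)@ax; w=(P-a0)@n_
        lo=np.percentile(q,.3); xs=[];ys=[]
        for b in np.arange(lo+.012,lo+.150,.004):
            t=(abs(q-b)<.004)
            xs.append(b); ys.append((w[t].max()+w[t].min())/2)
        A=np.polyfit(xs,ys,1); th=np.arctan(A[0]); a0=a0+n_*A[1]
        ax=ax*np.cos(th)+n_*np.sin(th)
    n_=np.array([-ax[1],ax[0]]);q=(P-a0)@ax; w=(P-a0)@n_; lo,hi=np.percentile(q,.2),np.percentile(q,99.9)
    bl=q<lo+.1; print("len",hi-lo,"width",np.percentile(w[bl],99.7)-np.percentile(w[bl],.3),"resid",np.std(np.array(ys)),len(P))
    o=a0+ax*((lo+hi)/2-.0285); return o,np.arctan2(ax[1],ax[0])
E
python3 - <<'E'
from m import *
S={n:dict(np.load(n+".npz")) for n in("top","scene")}
s=S["top"]
o,h=board(s,(150,180,225,280)); print("board top",o,np.degrees(h))
W={n:cloud(S[n]) for n in S}
print("scene",board(S["scene"],(335,105,450,175)))
for n in S:
    w=W[n]; 
    print(n,"counter z",np.nanmedian(w[...,2]))
    hsv=cv2.cvtColor(S[n]["color"],cv2.COLOR_RGB2HSV)
    # heads: height 36..48mm
    m=((w[...,2]>.034)&(w[...,2]<.050)).astype(np.uint8)
    N,l,st,c=cv2.connectedComponentsWithStats(m)
    for i in range(1,N):
        if st[i,4]>40:
            P=w[l==i]; print("  h42",c[i].round(1),st[i,4],P.mean(0).round(4),(np.ptp(P[:,0]).round(3),np.ptp(P[:,1]).round(3)))
    m=((w[...,2]>.018)&(w[...,2]<.033)).astype(np.uint8)
    N,l,st,c=cv2.connectedComponentsWithStats(m)
    for i in range(1,N):
        if st[i,4]>60:
            P=w[l==i][:,:2].astype(np.float32); print("  h26",c[i].round(1),st[i,4],cv2.minAreaRect(P))
a=cv2.resize(s["color"][120:300,150:400],None,fx=3,fy=3,interpolation=2); cv2.imwrite("pics/crop1.png",a[:,:,::-1])
E
```

```text
len 0.19391460418416118 width 0.10858224861936941 resid 0.00044886610981710823 2559
board top [0.55260129 0.35220825] 9.14215762220601
len 0.1918831866708301 width 0.11105888885411526 resid 0.00026477246180575247 2371
scene (array([0.55455673, 0.3469967 ]), np.float64(0.1585557221925844))
top counter z 1.8788842960577074e-05
  h42 [342.1 146. ] 55 [ 0.7776 -0.0179  0.0421] (np.float64(0.022), np.float64(0.065))
  h42 [626.8 189.1] 493 [ 0.6612 -0.6922  0.0459] (np.float64(0.087), np.float64(0.062))
  h42 [ 56.2 222. ] 215 [0.6042 0.6582 0.0451] (np.float64(0.167), np.float64(0.056))
  h42 [376.5 194.4] 53 [ 0.6586 -0.0972  0.0419] (np.float64(0.043), np.float64(0.071))
  h42 [330.7 197.1] 156 [0.6538 0.0117 0.0424] (np.float64(0.033), np.float64(0.031))
  h42 [414. 270.] 64 [ 0.4778 -0.1802  0.0422] (np.float64(0.112), np.float64(0.036))
  h42 [366.4 282.6] 247 [ 0.4502 -0.067   0.048 ] (np.float64(0.056), np.float64(0.055))
  h42 [634.9 312.9] 261 [ 0.3698 -0.689   0.0447] (np.float64(0.118), np.float64(0.026))
  h42 [ 21.6 321.6] 208 [0.3739 0.7306 0.0437] (np.float64(0.086), np.fl
[... 3423 characters left out ...]
.06139620020985603), 61.4237060546875)
  h26 [404.3 254.9] 428 ((0.7409027218818665, 0.11317378282546997), (0.09201060980558395, 0.022345026955008507), 79.66188049316406)
  h26 [233.5 261.4] 186 ((0.4582081437110901, -0.07796365022659302), (0.061356283724308014, 0.03894324600696564), 46.78995895385742)
  h26 [192.  351.8] 291 ((0.5123485326766968, -0.272051602602005), (0.14981402456760406, 0.011261194944381714), 69.52287292480469)
  h26 [407.9 340.2] 193 ((0.8270297050476074, -0.044145092368125916), (0.0932026207447052, 0.027877692133188248), 23.24493408203125)
  h26 [319.3 357.4] 130 ((0.7069383859634399, -0.15659131109714508), (0.0863272100687027, 0.026510445401072502), 19.384227752685547)
```

View pics/crop1.png

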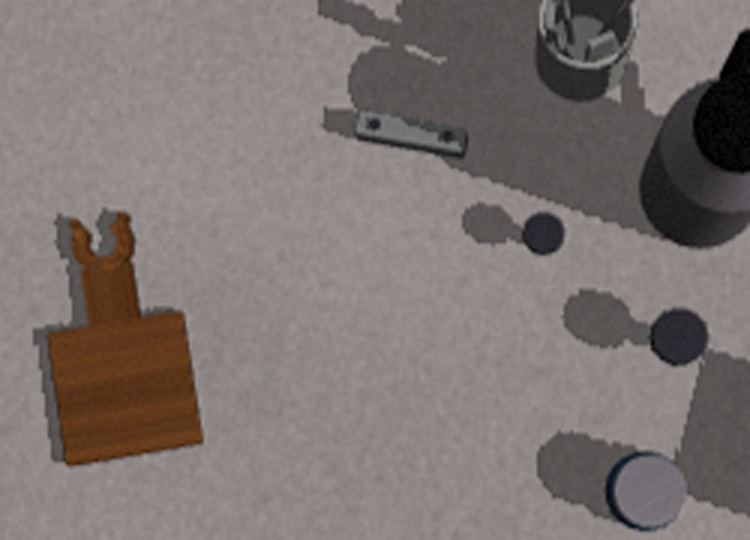

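Board at about (0.553, 0.350) with heading 9.1°. Its length and width (194 x 109 mm) agree with the 197 x 110 given. The small post is at about (0.654, 0.010), head diameter 33 mm. The rail's offset from it is 137 mm, which matches √(66²+120²), and its direction is 78.5°. The crop confirms the left-hand board and the small post. I'm grasping now.

```bash
cat >> h.py <<'E'
def Q(a): a=np.radians(a); return [float(np.cos(a/2)),float(np.sin(a/2)),0.,0.]
def st():
    o=robot.get_obs(); print("t",round(o["time_s"],2),"p",np.round(o["eef_pos"],4),"F",np.round(o["force"],1),"gap",round(o["finger_gap"],3),"q",np.round(o["q"],2)); return o
E
python3 - <<'E'
from h import *
o=np.array([.5536,.3496]);h=np.radians(9.1); g=o+.062*np.array([np.cos(h),np.sin(h)])
robot.reach([*g,.27],Q(99.1)); st()
robot.move_straight([*g,.188],rate=.1); st()
effector.grip(.2); st()
robot.move_straight([*g,.26],rate=.12); st()
h2=-33; d=np.array([np.cos(np.radians(h2)),np.sin(np.radians(h2))])
p=np.array([.654,.010])-(.043+.065)*d
robot.reach([*p,.26],Q(h2+90)); st()
robot.move_straight([*p,.191],rate=.1); st()
for n in("top","scene"):
    s=snap(n); np.savez(n+"1.npz",**s); cv2.imwrite(f"pics/{n}1.png",s["color"][:,:,::-1])
a=cv2.imread("pics/top1.png")[130:310,190:410]; b=cv2.imread("pics/scene1.png")[120:345,230:480]
b=cv2.resize(b,None,fx=1.6,fy=1.6); a=cv2.resize(a,None,fx=1.8,fy=1.8); H=max(a.shape[0],b.shape[0])
f=lambda x:cv2.copyMakeBorder(x,0,H-x.shape[0],0,0,0); cv2.imwrite("pics/pre.png",np.hstack([f(a),f(b)]))
E
```

```text
t 1.69 p [0.6143 0.3603 0.2705] F [ 0.8 -0.4  0.2] gap 1.0 q [ 0.46  0.52  1.27  0.    1.36 -1.27]
t 2.66 p [0.6149 0.3594 0.1877] F [-0.6 -0.   0.7] gap 0.996 q [ 0.46  0.6   1.31  0.    1.23 -1.27]
t 3.54 p [0.6148 0.3595 0.188 ] F [0.3 0.9 0.2] gap 0.425 q [ 0.46  0.6   1.31  0.    1.23 -1.27]
t 4.29 p [0.6145 0.3592 0.2592] F [-0.1 -0.1 -3.2] gap 0.426 q [ 0.46  0.53  1.27 -0.    1.34 -1.27]
t 5.42 p [0.5638 0.0696 0.2601] F [ 0.6  0.4 -2.1] gap 0.426 q [ 0.03  0.16  1.73  0.    1.25 -0.96]
t 6.27 p [0.5638 0.0689 0.1916] F [ 0.1 -0.2 -2.8] gap 0.43 q [ 0.03  0.25  1.76  0.    1.13 -0.96]
```

View pics/pre.png

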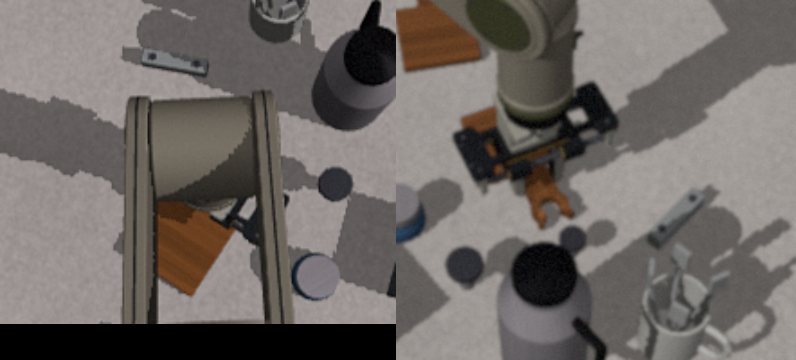

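The fork of the C, at about (552,205) in the right panel, faces the post head at (572,238). I'll measure the C's offset from the post in that same view.

```bash
python3 - <<'E'
from h import *
s=dict(np.load("scene1.npz"))
W=cloud(s); m=(W[...,2]>.034)&(W[...,2]<.05); k=np.zeros_like(m);k[250:290,325:356]=1
P=W[m&k]; v,u=np.where(m&k); print("post depth",P.mean(0),"rect",(P.min(0)+P.max(0))/2,"blob ray",ray(s,[[u.mean(),v.mean()]],.042), len(P))
hs=cv2.cvtColor(s["color"],cv2.COLOR_RGB2HSV); mk=cv2.inRange(hs,(3,110,50),(20,255,255)); mk[:,:300]=0;mk[:,350:]=0;mk[:215]=0;mk[270:]=0
v,u=np.where(mk>0); B=ray(s,np.c_[u,v],.017)[:,:2]
z=W[mk>0][:,2]; print("board z by depth",np.nanmedian(z))
h=np.radians(-33);d=np.array([np.cos(h),np.sin(h)]);n=np.array([-d[1],d[0]])
pc=(P.min(0)+P.max(0))[:2]/2
q=(B-pc)@d; w=(B-pc)@n
for b in np.arange(q.min(),q.max(),.004):
    t=abs(q-b)<.002; ws=np.sort(w[t])
    if len(ws)>2:
        g=np.diff(ws); print(round(b,4),len(ws),"edges",ws[0].round(4),ws[-1].round(4),"mid",((ws[0]+ws[-1])/2).round(4),"gap",g.max().round(4),"gapmid",(ws[g.argmax()]+g.max()/2).round(4))
E
```

```text
post depth [0.65384137 0.00858913 0.04000321] rect [0.6531703  0.00853465 0.03991608] blob ray [[0.65437968 0.0076074  0.042     ]] 221
board z by depth 0.016886298389993327
-0.1488 3 edges -0.0007 0.0108 mid 0.0051 gap 0.0096 gapmid 0.006
-0.1448 29 edges -0.0198 0.0221 mid 0.0012 gap 0.0029 gapmid -0.006
-0.1408 20 edges 0.0067 0.0316 mid 0.0191 gap 0.0019 gapmid 0.0268
-0.1368 5 edges 0.0105 0.0267 mid 0.0186 gap 0.0048 gapmid 0.0243
-0.1288 5 edges -0.0276 0.0513 mid 0.0118 gap 0.0742 gapmid 0.0123
-0.1248 14 edges -0.0286 0.0502 mid 0.0108 gap 0.033 gapmid -0.0103
-0.1208 14 edges 0.0033 0.0203 mid 0.0118 gap 0.0019 gapmid 0.0175
-0.1168 17 edges 0.0003 0.0193 mid 0.0098 gap 0.0019 gapmid 0.0155
-0.1128 25 edges -0.0101 0.021 mid 0.0054 gap 0.0019 gapmid 0.0182
-0.1088 27 edges -0.0121 0.02 mid 0.0039 gap 0.0019 gapmid 0.0143
-0.1048 28 edges -0.0141 0.0198 mid 0.0028 gap 0.0019 gapmid 0.017
-0.1008 32 edges -0.016 0.0225 mid 0.0032 gap 0.0019 gapmid 0.0215
-0.0968 32 edges -0.018 0.0204 mid 0.0012 gap 0.0019 gapmid 0.0176
-0.0928 34 edges -0.0171 0.0212 mid 0.0021 gap 0.0019 ga
[... 192 characters left out ...]
 0.0018 gapmid 0.0189
-0.0768 33 edges -0.0175 0.0207 mid 0.0016 gap 0.0018 gapmid 0.0151
-0.0728 32 edges -0.0194 0.0223 mid 0.0015 gap 0.0028 gapmid 0.0024
-0.0688 25 edges -0.0213 0.0242 mid 0.0014 gap 0.0158 gapmid -0.0014
-0.0648 22 edges -0.0223 0.024 mid 0.0009 gap 0.0222 gapmid -0.0001
-0.0608 22 edges -0.0233 0.022 mid -0.0007 gap 0.024 gapmid 0.0006
-0.0568 22 edges -0.0225 0.0228 mid 0.0002 gap 0.0213 gapmid 0.001
-0.0528 21 edges -0.0216 0.0216 mid -0.0 gap 0.0211 gapmid -0.0001
-0.0488 17 edges -0.0208 0.0224 mid 0.0008 gap 0.0257 gapmid -0.0015
-0.0448 15 edges -0.0218 0.0232 mid 0.0007 gap 0.0302 gapmid -0.0012
-0.0408 4 edges -0.02 0.0194 mid -0.0003 gap 0.0366 gapmid -0.0017
```

Lateral error at the C is at most 1 mm and the hook is about 63 mm short of the post. Sliding on now.

```bash
python3 - <<'E'
from h import *
h=np.radians(-33);d=np.array([np.cos(h),np.sin(h)])
p=np.array([.5638,.0689])
robot.move_straight([*p,.1885],rate=.05); st()
print(robot.move_straight([*(p+.040*d),.1885],rate=.06,contact_N=12)); st()
print(robot.move_straight([*(p+.063*d),.1885],rate=.04,contact_N=12)); st()
s=snap("scene"); np.savez("scene2.npz",**s); cv2.imwrite("pics/scene2.png",cv2.resize(s["color"][170:330,220:420,::-1],None,fx=3,fy=3))
E
```

```text
t 6.62 p [0.564  0.0689 0.1888] F [-0.5 -0.  -2.2] gap 0.428 q [ 0.03  0.26  1.76  0.    1.12 -0.96]
False
t 7.43 p [0.5973 0.0471 0.1884] F [ 0.4 -0.5 -1.5] gap 0.427 q [-0.01  0.33  1.67 -0.    1.14 -1.  ]
False
t 8.16 p [0.6167 0.0345 0.1885] F [-0.1 -0.  -2.2] gap 0.424 q [-0.03  0.38  1.62 -0.    1.15 -1.02]
```

View pics/scene2.png

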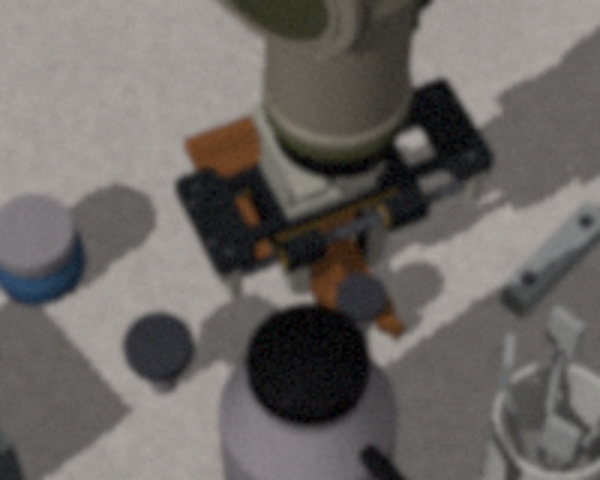

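```bash
python3 - <<'E'
from m import *
effector.grip(.68); st()
o=robot.get_obs(); p=o["eef_pos"]
robot.move_straight([p[0],p[1],.30],rate=.2)
robot.reach([.42,-.20,.36],Q(-33)); st()
for n in("top","scene"):
    s=snap(n); np.savez(n+"3.npz",**s); 
    if n=="top": print(board(s,(240,170,360,290)))
    cv2.imwrite(f"pics/{n}3.png",s["color"][:,:,::-1])
cv2.imwrite("pics/c3.png",cv2.resize(cv2.imread("pics/top3.png")[100:320,220:460],None,fx=2.5,fy=2.5))
E
```

```text
t 8.82 p [0.6167 0.0346 0.1886] F [-0.3  0.4 -1.4] gap 0.678 q [-0.03  0.37  1.62 -0.    1.15 -1.02]
t 10.72 p [ 0.4202 -0.1997  0.3592] F [-0.3 -0.5 -0.3] gap 0.678 q [-0.55 -0.22  1.91  0.    1.45  0.02]
len 0.19194225429064993 width 0.10715623045155964 resid 0.0002225918228626754 2415
(array([0.56388944, 0.07169516]), np.float64(-0.5921376219662067))
```

View pics/c3.png

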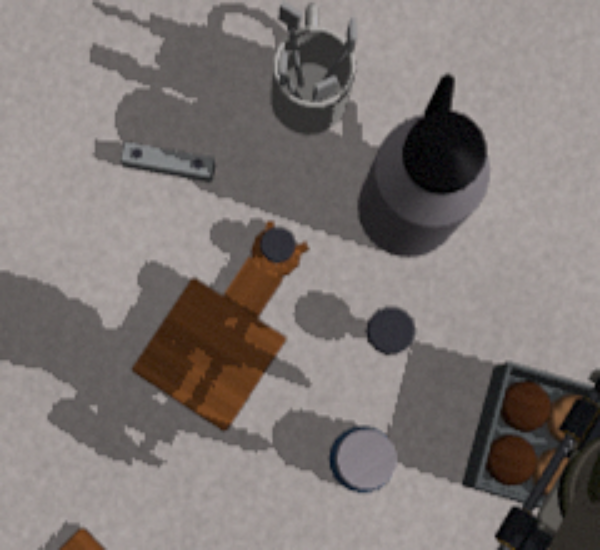

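The C is seated: the hook is about 3 mm from the post axis, the heading is −33.9° (67° from the rail's direction), and the board has been let go. The jar and the other bystanders haven't moved. Next I push along an arc centred on the post, with the closed fingers outside the right-hand long edge.

```bash
cat >> h.py <<'E'
POST=np.array([.6535,.0100])
def pp(hd,r,x=-.020):
    h=np.radians(hd);d=np.array([np.cos(h),np.sin(h)]);n=np.array([-d[1],d[0]])
    return POST+(x-.105)*d-(.055+r)*n
E
python3 - <<'E'
from h import *
effector.grip(0.0)
p=pp(-33.9,.028)
robot.reach([*p,.30],Q(-33.9)); st()
robot.move_straight([*p,.191],rate=.12); o=st()
robot.move_straight([*pp(-33.9,.014),.191],rate=.04); st()
for h in np.arange(-38,-81,-6):
    f=(-34-h)/67
    robot.move_straight([*pp(h,.012,-.020+.003*f),.191],rot=Q(h),rate=.06)
st()
for n in("top","scene"):
    s=snap(n); np.savez(n+"4.npz",**s); cv2.imwrite(f"pics/{n}4.png",s["color"][:,:,::-1])
a=cv2.imread("pics/top4.png")[110:290,210:410]; b=cv2.imread("pics/scene4.png")[120:320,280:480]
cv2.imwrite("pics/c4.png",np.hstack([cv2.resize(a,(400,360)),cv2.resize(b,(360,360))]))
E
```

```text
t 12.83 p [0.5035 0.0102 0.3003] F [-0.1 -0.8 -0.2] gap 0.007 q [-0.08 -0.06  1.87 -0.    1.32  0.51]
t 13.89 p [0.504  0.0107 0.1919] F [-0.1 -0.6 -0.3] gap 0.005 q [-0.08  0.09  1.94 -0.    1.11  0.51]
t 14.39 p [0.5114 0.0227 0.191 ] F [ 0.4  0.1 -0.8] gap 0.004 q [-0.06  0.11  1.92 -0.    1.11  0.54]
t 17.48 p [0.566  0.1192 0.1909] F [-0.6 -0.2  0.2] gap 0.003 q [ 0.12  0.28  1.73 -0.    1.13  1.51]
```

View pics/c4.png

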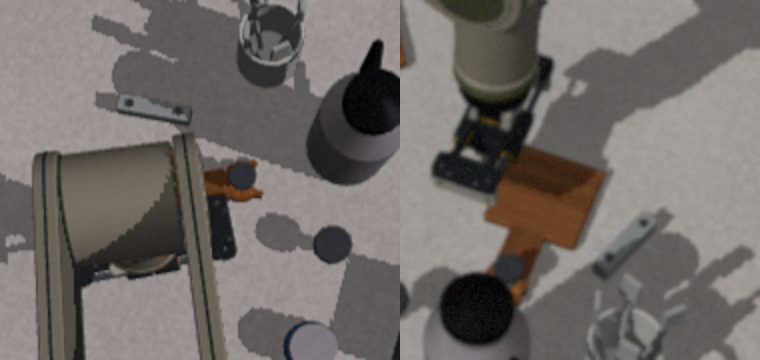

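The board is hooked and swinging with the blade nearing the rail: head at (242,175) in the left panel, inside the C's lips. I continue until the rail stops it.

```bash
python3 - <<'E'
from h import *
for h in (-86,-92,-97):
    f=(-34-h)/67
    if robot.move_straight([*pp(h,.012,-.020+.003*f),.191],rot=Q(h),rate=.05,contact_N=8): print("contact",h); break
st()
hit=False
for r in (.010,.004,-.002):
    hit=robot.move_straight([*pp(-101.4,r,-.017),.191],rot=Q(-101.4),rate=.03,contact_N=6); print(r,hit); st()
    if hit: break
s=snap("scene"); np.savez("scene5.npz",**s); cv2.imwrite("pics/scene5.png",cv2.resize(s["color"][150:320,300:470,::-1],None,fx=3,fy=3))
E
```

```text
t 18.86 p [0.6017 0.1393 0.1909] F [ 0.7  0.7 -0.1] gap 0.005 q [ 0.14  0.37  1.61 -0.    1.16  1.84]
0.01 False
t 19.43 p [0.6139 0.1424 0.191 ] F [-0.5 -0.2 -0.1] gap 0.003 q [ 0.15  0.4   1.58 -0.    1.16  1.92]
0.004 True
t 19.63 p [0.6152 0.1422 0.1903] F [ 0.1  0.2 -1. ] gap 0.001 q [0.15 0.41 1.57 0.   1.17 1.91]
```

View pics/scene5.png

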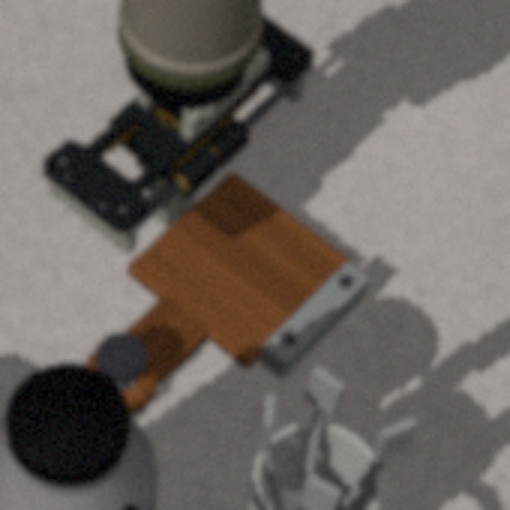

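The blade edge lies along the rail and contact was felt. I back off straight from the edge, lift clear and check.

```bash
python3 - <<'E'
from m import *
robot.move_straight([*pp(-101.4,.045,-.017),.191],rate=.08)
p=robot.get_obs()["eef_pos"]
robot.move_straight([p[0],p[1],.34],rate=.2)
robot.reach([.36,-.20,.40],Q(-60)); st()
ang=np.radians(78.5); ey=np.array([np.cos(ang),np.sin(ang)]); ex=np.array([ey[1],-ey[0]])
for n,box,dz in(("top",(230,140,360,260),0),("scene",(300,150,440,320),0)):
    s=snap(n); o,h=board(s,box); d=np.array([np.cos(h),np.sin(h)])
    rail,post=((.7421,.1162),(.6538,.0117)) if n=="top" else ((.7409,.1132),(.6535,.0084))
    b=o-.015*d-rail; W=cloud(s)
    print(n,"heading",np.degrees(h),"hook-post",o+.105*d-post,"blade in stop",b@ex,b@ey)
    cv2.imwrite(f"pics/{n}6.png",s["color"][:,:,::-1])
    for nm,zr,bx in(("rail",(.018,.033),(255,145,320,185)),("jar",(.034,.052),(345,260,390,305)),("post",(.034,.05),(318,185,345,212))):
        if n=="top":
            m=(W[...,2]>zr[0])&(W[...,2]<zr[1]);k=np.zeros_like(m);k[bx[1]:bx[3],bx[0]:bx[2]]=1;print(nm,W[m&k].mean(0).round(4))
cv2.imwrite("pics/c6.png",cv2.resize(cv2.imread("pics/top6.png")[90:310,230:500],None,fx=2.7,fy=2.7))
E
```

```text
t 22.72 p [ 0.3603 -0.1998  0.3996] F [0.6 0.9 0.3] gap 0.008 q [-0.63 -0.4   1.98  0.    1.56  0.42]
len 0.19236167279748434 width 0.10955986244729252 resid 0.0025752269348888724 2386
top heading -102.55998752016268 hook-post [-0.00263943  0.00181351] blade in stop -0.06642149435324293 0.0012240286669573108
rail [0.7375 0.1172 0.0255]
jar [ 0.4496 -0.0668  0.0493]
post [0.6538 0.0117 0.0421]
len 0.1858575561593525 width 0.10288381250506934 resid 0.0034836120984283263 2755
scene heading -98.30326638691425 hook-post [0.00692831 0.00380766] blade in stop -0.06541331257199978 0.0048049077258517725
```

View pics/c6.png

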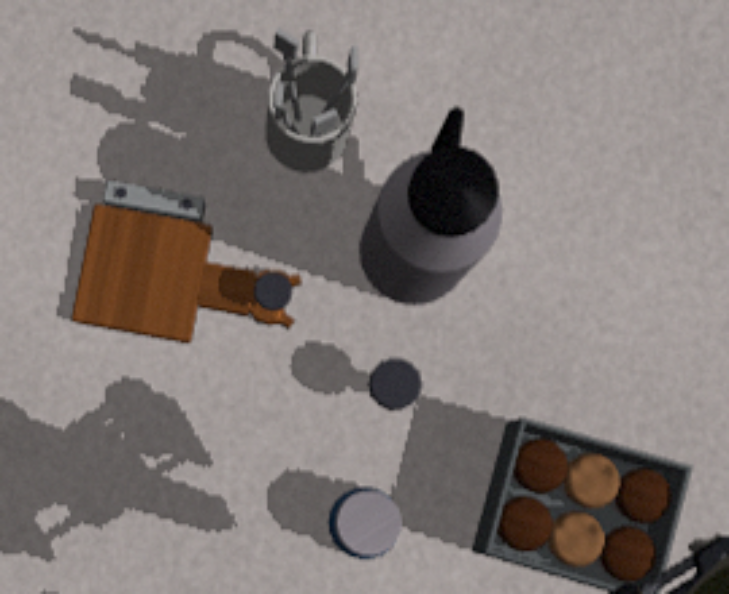

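It looks flush. The two whole-outline headings disagree (−102.6° and −98.3°) because the head, rail and jug hide parts of the outline. I'll measure the parallelism from the free long edge alone.

```bash
python3 - <<'E'
from h import *
ey=np.array([np.cos(np.radians(78.55)),np.sin(np.radians(78.55))]); ex=np.array([ey[1],-ey[0]])
for n,box,rail in(("top",(230,140,360,260),(.7421,.1162)),("scene",(300,150,440,320),(.7409,.1132))):
    s=snap(n); np.savez(n+"7.npz",**s); m=cv2.inRange(cv2.cvtColor(s["color"],cv2.COLOR_RGB2HSV),(3,110,50),(20,255,255))
    k=np.zeros_like(m);k[box[1]:box[3],box[0]:box[2]]=255;v,u=np.where(m&k); P=ray(s,np.c_[u,v],.014)[:,:2]-rail
    a,b=P@ex,P@ey; X=[];Y=[];Z=[]
    for y in np.arange(-.04,.045,.0025):
        t=abs(b-y)<.002; X.append(y); Y.append(a[t].min()); Z.append(a[t].max())
    f=np.polyfit(X,Y,1); g=np.polyfit(X,Z,1)
    print(n,"free edge tilt deg",np.degrees(f[0]).round(2),"at x",f[1].round(4),"-> rail side edge",(f[1]+.11).round(4),"(face -0.010); seen rail edge tilt",np.degrees(g[0]).round(2),g[1].round(4),"ends y",np.percentile(b,99.8).round(4))
E
```

```text
top free edge tilt deg -0.13 at x -0.1202 -> rail side edge -0.0102 (face -0.010); seen rail edge tilt 0.19 -0.012 ends y 0.0538
scene free edge tilt deg 0.37 at x -0.1159 -> rail side edge -0.0059 (face -0.010); seen rail edge tilt -1.29 -0.0155 ends y 0.0532
```

The free edge is parallel to the rail within 0.4° in both views, the blade edge is within a few mm of the face, and it is centred on the rail within about 2 mm. Handing in.

```bash
python3 -c "
from h import *
st(); robot.sign_off()"
```

```text
t 22.92 p [ 0.3604 -0.1996  0.3998] F [ 0.1  1.2 -0.4] gap 0.003 q [-0.63 -0.4   1.98  0.    1.56  0.42]
the job is handed in; nothing more can be done
```

The job is done and handed in at 22.9 s of the 58 s; sign-off gives no verdict. I slid the leftmost board's C onto the small post about 67° from the rail's direction and released it. I then pushed it round with the closed fingers against the outside of its long edge, stopping when I felt contact at the rail. I backed the arm off before handing in.

**Last checks:**
- **Angle:** the board's free long edge is parallel to the rail within 0.4° in both views.
- **Hook to post:** about 3 mm in the top view and about 8 mm in the scene view. The scene figure is the weaker one, because parts of the board are hidden there. The limit is 12 mm.
- **Blade at the rail:** the edge is against the face within about 0.5 mm in the top view. The scene view puts it 4 mm past the face, which is impossible and so is camera and ray error. The blade is centred on the rail within about 5 mm.
- **Bystanders:** the jar measured within 1 mm of where it started. I only compared the jug, mug and muffin box by eye in the last picture; they look upright and unmoved.

**Disagreement:** headings fitted to the whole board outline differed by 4° between the views (−102.6° and −98.3°). The post head, rail and jug hide part of the outline, so I relied on the unhidden free edge instead.

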